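Clear the ring mandrel from its bench holder

ROBOT

A 6-joint arm with a two-finger parallel gripper is mounted at the origin on the work surface. World frame = base frame: x ahead of the robot, y to its left, z up, the work surface at z = 0. Lengths are in mm, angles in rad, forces in N, time in s.
With the tool pointing down it reaches from about 250 to 850 mm from the base axis. Payload 12.5 kg.
Tool frame: the origin (TCP) lies at the very end of the fingers, on their centre line; the grasp point (between the pads) lies grasp_offset behind it (grasp_offset is the distance from the TCP to the grasp point, in mm); z points along the fingers, y is the line along which they close (so a half turn about z gives the same grasp; the last joint's range is limited). The gripper opens to 93 mm and grips with 3 to 60 N. Pads are 15 mm wide; open, the fingers measure 128 mm over their backs; the gripper's body (75 mm by 188 mm) begins 65 mm behind the grasp point.
Start: joints at [-1.315, 0.351, 1.652, -0, 1.139, -0.085], TCP at [183.851, -518.346, 218.633] pointing down, gripper open.
Joint ranges: [-2.75, 2.75], [-0.79, 2.1], [0.01, 2.65], [-1.57, 4.71], [0.07, 3.14], [-2.87, 2.87]. Speed limits (rad/s): [2.22, 2.22, 2.79, 3.14, 3.14, 3.14].

INTERFACE

Orientations are given as a unit quaternion [w, x, y, z].
In Python, from plant import * gives the robot as it stands.
- The arm moves only by the shell command python3 -m creep 'ROWS'. ROWS is JSON, a list of rows, each a list of 7 numbers: the opening, from 0 (shut) to 1 (fully open), then the shift along the tool's x, y, z scaled (see below), then the turn, a rotation vector about the tool's x, y, z scaled (see below). A call has 1 to 5 rows; each row shifts and turns the commanded pose from where the row before left it, along the tool's axes as they then stand; what a row does not reach is not made up. The controller multiplies each number of a shift by 40 mm and each number of a turn by 0.1 rad. A row lasts 1/12 s, in which the tool goes at most 41.7 mm and 7.16 degrees, less where a joint would pass 70% of its speed; a pose out of reach is approached as far as the arm can. A call with a number of a shift or a turn outside -1 to 1 is refused whole. A call with a gripper value outside its range is refused whole. The fingers move at their own pace and stop on an object; the grip force is fixed at half the most. Time passes only in rows, so rows that do not move let the fingers close. It gives the time, the measured TCP pose, the force, the opening and the grip force at its end, in the units of the state.
- sense(): the state, without advancing time (a new reading comes with each control period).
- grab_frame(name): name is "scene" or "top" or "wrist"; returns a dict with "frame" (400x640x3 uint8, red, green, blue), "fx", "fy", "cx", "cy" (pixels), "rvec" (rotation vector, rad) and "tvec" (3), from world to camera coordinates, as OpenCV has them. Camera axes: x right, y down, z forward; pixel columns grow to the right and rows downward; lengths in mm; the calibration is good to about 2 mm. A picture is of the moment at which its call begins. There is no depth.
- close_job(): hands the job in; it is judged then, once.
The state is a dict: "time_s": time; "joints": joint angles; "dq": joint speeds; "effort": joint torques, N m; "tool_pos": TCP position; "tool_rot": TCP orientation; "contact_force": force on the tool from outside, world axes, zero at the start; "torque": the same for the moment, N m; "width": finger opening in mm; "gripper_force": force on a finger pad.
Only numpy, scipy, OpenCV 4.12 (cv2) and the standard library are available. Lean on these libraries where they do the work, as an engineer would, in place of code of your own. Each camera call takes 0.05 s, during which the arm holds its last target. There are 200 camera calls.

TASK

The ring sizing is finished, so clear the bench holder: draw the steel ring mandrel straight out of the sleeve, in line with the bore and without forcing it sideways, until its shank is clear. Then lay the mandrel down, without dropping it, in the empty middle pair of notches of the wooden rest, with both ends lying in the notches. Leave the tools already in the rest, the bench block and the pliers where they are.

Things in the scene. Friction and masses are not known exactly. Their poses are not given: they have to be found in the camera images.
- mandrel: Plain round steel ring mandrel standing level out of the holder, 280 mm long, 0.45 to 0.7 kg. Origin: on its axis at the balance point, the place to grip it across from above (21 mm thick there). x runs along it to the shank: parallel shank, 16 mm diameter, x = 60 to 140 mm; square shoulder at x = 60; taper from 25 mm there to 12 mm at the thin end, x = -140. Free to turn about its axis.
- shank_end (a point): Centre of the mandrel's shank end face, on its axis (mandrel x = 140 mm; edge rounded). At the start 70 to 79 mm of shank is in the sleeve, the shoulder 1 to 10 mm out from the mouth, the mandrel's origin 61 to 70 mm out; the thin end droops about 2 degrees in the bore's clearance.
- holder: Grey cast mandrel holder fixed to the bench: foot 120 x 100 x 14 mm (x = -14 to 106 mm), column, and a level dark steel sleeve, 38 mm outside, collar 43 mm, 75 mm long, open both ends; slack set screw on top, x = 55, up to 163 mm above the bench. Origin on the bench under the sleeve's mouth; z up; x along the bore from the mouth inwards: the mandrel comes out along -x.
- sleeve_mouth (a point): Centre of the sleeve's mouth on the bore axis, 120 mm above the holder's origin, axes as the holder's. Bore 17.6 mm in diameter, level.
- rest: Wooden mandrel rest fixed to the bench: base 200 (x) x 260 (y) x 14 mm, with two notched boards across it at x = -88 and 88 mm, 16 mm thick, tops 75 mm above the bench. Each has three 90-degree V notches, 44 mm wide, 22 mm deep, at y = -90, 0, 90 mm. Tools lie along x in a pair of notches; the middle pair (y = 0) is empty. Origin on the bench under the centre.
- rest_middle (a point): Centre of the middle place of the rest, midway between its two empty notches, at the height of the notch bottoms, 53 mm above the bench; axes as the rest's. With its origin over this point, either way round, the ring mandrel lies level on 16 mm thick parts, its axis 11 mm above this point.
- slim_mandrel: Thinner steel mandrel, 260 mm long, up to 18 mm thick, lying loose in one outer pair of the rest's notches; a bystander. Origin on its axis, x along it.
- round_bar: Dark steel round bar, 240 mm long, 18 mm in diameter, lying loose in the other outer pair of the rest's notches; a bystander. Origin on its axis at the middle, x along it.
- bench_block: Flat steel bench block, 75 x 75 x 20 mm, loose on the bench at the holder's +y side; a bystander. Origin at the centre of its underside.
- pliers: Pliers with red handles, 160 mm long, 17 mm high, loose on the bench between the robot and the other things; a bystander. Origin on the bench near its middle.

How it is judged (in metres and radians):
On the way:
1. the shank is drawn clear of the sleeve mouth, still in line with the bore (x of shank_end in the frame of sleeve_mouth between -0.06 and -0.001 m and y of shank_end in the frame of sleeve_mouth between -0.015 and 0.015 m and z of shank_end in the frame of sleeve_mouth between -0.015 and 0.015 m and angle between the x axis of mandrel and the x axis of holder, either way round below 0.12 rad), for 0.05 s.
At the end, for the whole second after the job is handed in: The ring mandrel lies released and at rest in the rest's middle pair of notches, either way round: its origin within 40 mm lengthwise and 12 mm sideways of the rest's centre and 55 to 80 mm above the bench, its axis within 0.1 rad of the notches' line, its weight on the rest (x of mandrel in the frame of rest between -0.04 and 0.04 m and y of mandrel in the frame of rest between -0.012 and 0.012 m and z of mandrel in the frame of rest between 0.055 and 0.08 m and angle between the x axis of mandrel and the x axis of rest, either way round below 0.1 rad and linear speed of mandrel below 0.02 m/s and contact force between mandrel and rest above 2 N); the robot touches nothing.
It fails at once if the mandrel is forced against the holder (over 80 N) (contact force between mandrel and holder above 80 N).
It fails at once if the mandrel is dropped (falls free faster than 0.5 m/s) (linear speed of mandrel above 0.5 m/s and contact force between the fingers and mandrel below 0.3 N).
It fails at once if a tool lying in the rest is shifted by more than 20 mm (distance of any of slim_mandrel, round_bar from where it was at the start of the episode above 0.02 m).
It fails at once if the bench block or the pliers are shifted by more than 20 mm (distance of any of bench_block, pliers from where it was at the start of the episode above 0.02 m).
It also fails if it takes over 43 s, if anything falls off the work surface, if the arm or the gripper's body presses on something with over 40 N, if the wrist force passes 120 N, or if a joint passes its speed limit or range.

## Working session

There is one attempt and no reset: what is moved stays moved. The work goes in short steps, Python scripts to look and compute and a shell command to move; the robot and the scene stay as the last step left them, time stands still between calls to the robot, and variables do not carry over. Pictures are saved under pics/ and viewed, at most 10 in all, crops included, and the job is handed in when it is done.

```bash
mkdir -p pics; cat > h.py <<'E'
from plant import *
import numpy as np, cv2
from scipy.spatial.transform import Rotation as R
def load(n):
    d=np.load(f'{n}.npz'); return {k:d[k] for k in d}
def snap(n,tag):
    f=grab_frame(n); np.savez(f'{tag}.npz',**{k:np.array(v) for k,v in f.items()})
    cv2.imwrite(f'pics/{tag}.png',f['frame'][:,:,::-1]); return f
def cam(f):
    M=cv2.Rodrigues(np.array(f['rvec'],float))[0]; t=np.array(f['tvec'],float).ravel()
    return M,t,-M.T@t
def ray(f,u,v):
    M,t,c=cam(f); d=M.T@np.array([(u-f['cx'])/f['fx'],(v-f['cy'])/f['fy'],1.]); return c,d/np.linalg.norm(d)
def onz(f,u,v,z):
    c,d=ray(f,u,v); return c+d*(z-c[2])/d[2]
def proj(f,P):
    M,t,c=cam(f); q=M@np.array(P,float)+t; return np.array([f['fx']*q[0]/q[2]+f['cx'],f['fy']*q[1]/q[2]+f['cy']])
def tri(f,a,g,b):
    c1,d1=ray(f,*a); c2,d2=ray(g,*b)
    s=np.linalg.lstsq(np.c_[d1,-d2],c2-c1,rcond=None)[0]; p,q=c1+s[0]*d1,c2+s[1]*d2
    return (p+q)/2,np.linalg.norm(p-q)
E
python3 - <<'E'
from h import *
for n in('scene','top'):
    f=snap(n,n+'0'); print(n,cam(f)[2].round(),f['fx'])
s=sense();print(s)
E
```

```text
scene [1054.  329.  682.] 383.2046340918394
top [410.  26. 869.] 382.4770659240296
{'time_s': 0.1, 'joints': array([-1.31458377e+00,  3.51178966e-01,  1.65235556e+00, -1.59042497e-05,
        1.13907153e+00, -8.45603000e-02]), 'dq': array([ 0.0005281 , -0.0004933 , -0.00250427, -0.00049735, -0.00086074,
        0.0014555 ]), 'effort': array([ 1.54628771e-03, -4.98028994e+01, -2.85704899e+01,  7.00591039e-02,
        2.39510142e-02, -6.69779274e-05]), 'tool_pos': array([ 183.78278092, -518.06588482,  218.15883538]), 'tool_rot': array([-5.04218690e-04,  9.85518625e-01,  1.69566458e-01, -5.06291801e-05]), 'contact_force': array([-0.06637744, -0.0839902 ,  0.28845768]), 'torque': array([-0.02450449, -0.0321183 , -0.01004076]), 'gripper_force': 0.0, 'width': 92.85188081579854}
```

View pics/scene0.png

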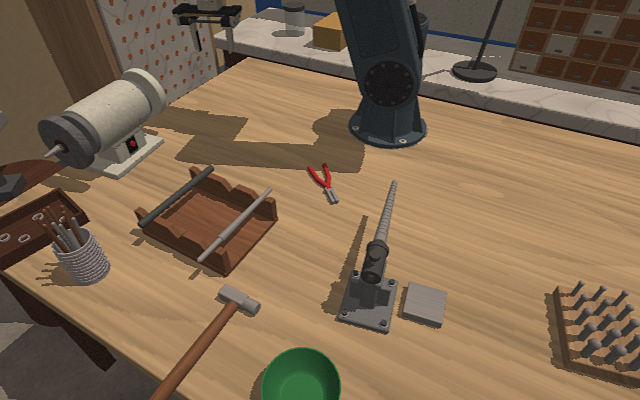

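View pics/top0.png

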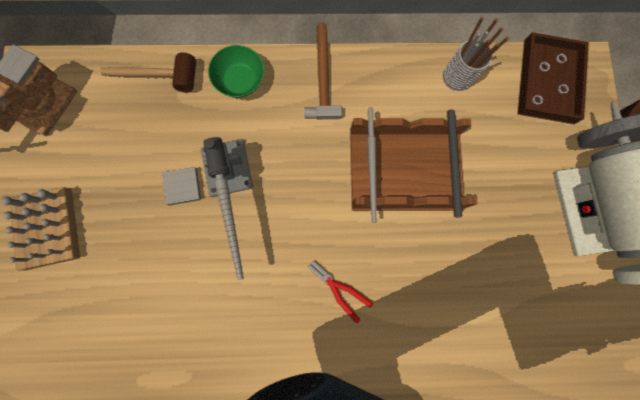

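The scene view shows the mandrel at (395,182)-(378,245), holder at (370,290), and rest at (208,220). The top view shows the mandrel from its thin end (240,277) to the sleeve mouth near (221,180), the rest boards at rows ~123 and ~202 with the slim mandrel at column 373 and the bar at column 455, and the pliers at (340,290). I'll zoom in for measuring.

```bash
python3 - <<'E'
import cv2,numpy as np
t=cv2.imread('pics/top0.png'); s=cv2.imread('pics/scene0.png')
a=cv2.resize(t[125:285,155:275],None,fx=3.3,fy=3.3,interpolation=cv2.INTER_CUBIC)
b=cv2.resize(s[170:335,330:450],None,fx=3.3,fy=3.3,interpolation=cv2.INTER_CUBIC)
h=max(a.shape[0],b.shape[0]);o=np.zeros((h,800,3),np.uint8);o[:a.shape[0],:a.shape[1]]=a;o[:b.shape[0],400:400+b.shape[1]]=b
cv2.imwrite('pics/c1.png',o)
c=cv2.resize(t[95:230,340:480],None,fx=4.2,fy=4.2,interpolation=cv2.INTER_CUBIC);cv2.imwrite('pics/c2.png',c)
E
```

```text
(no output)
```

View pics/c1.png

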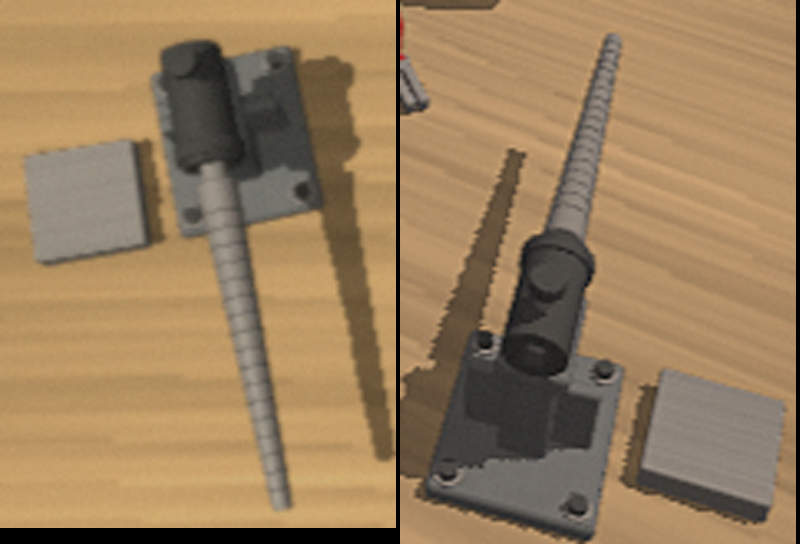

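View pics/c2.png

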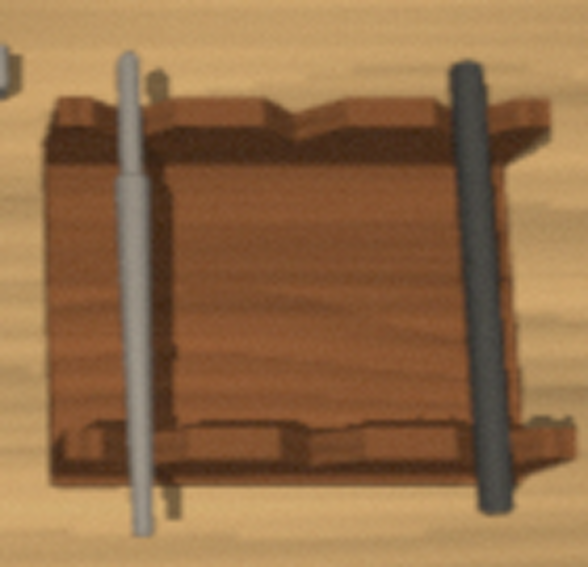

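The crops show the foot corners at c1 (290,47), (322,205) and (184,236), and the mandrel axis running from (219,170) to (283,508). In c2 the slim mandrel runs (128,60)→(143,530) and the bar (467,68)→(496,510), with the base's near edge at row 485.

```bash
python3 - <<'E'
from h import *
T=load('top0');S=load('scene0')
t1=lambda x,y:(x/3.3+155,y/3.3+125)
s1=lambda x,y:((x-400)/3.3+330,y/3.3+170)
t2=lambda x,y:(x/4.2+340,y/4.2+95)
print('tip',tri(T,t1(283,506),S,s1(615,38)))
for z in(113,120):print('tip z',z,onz(T,*t1(283,506),z))
sh=onz(T,*t1(219,170),120);print('shoulder/mouth',sh)
print('shoulder tri',tri(T,t1(219,168),S,s1(563,237)))
print('foot top',[onz(T,*t1(*p),14).round(1)[:2].tolist() for p in((290,47),(322,205),(184,236))])
print('foot scene',[onz(S,*s1(*p),14).round(1)[:2].tolist() for p in((430,487),(590,530),(622,370),(472,335))])
print('sleeve back/front scene/top',onz(T,*t1(190,42),139),onz(T,*t1(213,165),139))
for n,a,b in(('slim',(128,55),(143,532)),('bar',(467,65),(496,512))):
    P,Q=onz(T,*t2(*a),66),onz(T,*t2(*b),66);d=P-Q;print(n,P.round(1),Q.round(1),np.linalg.norm(d),np.degrees(np.arctan2(d[1],d[0])))
for n,p,z in(('baseNL',(52,485),14),('baseNR',(512,485),14),('farTopL',(58,98),75),('farTopR',(550,98),75),('nearTopR_out',(577,458),75),('nearTopR_in',(577,425),75),('farTopR_in',(548,128),75)):print(n,onz(T,*t2(*p),z).round(1))
E
```

```text
tip (array([384.35768291, 154.48082216, 111.4411005 ]), np.float64(3.6795639422875164))
tip z 113 [385.10853093 152.49049093 113.        ]
tip z 120 [385.33458318 151.31648437 120.        ]
shoulder/mouth [585.42030074 191.6720688  120.        ]
shoulder tri (array([583.7862895 , 193.45844309, 126.83081316]), np.float64(6.9761611236216545))
foot top [[698.0, 167.1], [584.3, 144.2], [564.5, 238.1]]
foot scene [[700.1, 174.0], [680.6, 264.8], [570.2, 243.2], [590.9, 149.7]]
sleeve back/front scene/top [659.93979159 206.13405524 139.        ] [584.04763398 191.03281465 139.        ]
slim [ 748.5 -124.1   66. ] [ 494.3 -119.5   66. ] 254.30919132503212 -1.0405150330454733
bar [ 740.5 -305.4   66. ] [ 500.6 -300.1   66. ] 239.88337728594746 -1.2682592929948486
baseNL [526.2 -80.9  14. ]
baseNR [ 521.1 -331.2   14. ]
farTopL [721.5 -84.6  75. ]
farTopR [ 717.8 -344.2   75. ]
nearTopR_out [ 526.2 -340.2   75. ]
nearTopR_in [ 543.1 -341.8   75. ]
farTopR_in [ 701.3 -341.6   75. ]
```

```bash
python3 -c "
from plant import *
print(grasp_offset)"
python3 -m creep '[[1,0.7,-0.7,0,0,0,0],[1,0.7,-0.7,0,0,0,0],[1,0.7,-0.7,0,0,0,0],[1,0.7,-0.7,0,0,0,0],[1,0.7,-0.7,0,0,0,0]]'
python3 -m creep '[[1,0.7,-0.7,0,0,0,0],[1,0.7,-0.7,0,0,0,0],[1,0.7,-0.7,0,0,0,0],[1,0.7,-0.7,0,0,0,0],[1,0.7,-0.7,0,0,0,0]]'
python3 -m creep '[[1,0.7,-0.7,0,0,0,0],[1,0.7,-0.7,0,0,0,0],[1,0.7,-0.7,0,0,0,0],[1,0.7,-0.7,0,0,0,0],[1,0.7,-0.7,0,0,0,0]]'
```

```text
18.8
time_s: 0.52
tool_pos: [269.2, -337.7, 218.4]
tool_rot: [-0.0, 0.986, 0.169, -0.0]
contact_force: [0.8, -0.5, 0.0]
width: 92.7
gripper_force: 0.0
time_s: 0.93
tool_pos: [354.4, -159.0, 218.7]
tool_rot: [0.0, 0.986, 0.169, 0.0]
contact_force: [1.3, -0.5, 0.3]
width: 92.9
gripper_force: 0.0
time_s: 1.35
tool_pos: [439.6, 20.0, 218.6]
tool_rot: [0.0, 0.985, 0.17, -0.0]
contact_force: [0.4, -0.4, -0.0]
width: 93.2
gripper_force: 0.0
```

```bash

python3 -m creep '[[1,0.65,-0.61,0,0,0,0],[1,0.65,-0.61,0,0,0,0],[1,0.65,-0.61,0,0,0,0],[1,0.65,-0.61,0,0,0,0],[1,0.65,-0.61,0,0,0,0]]'
python3 -m creep '[[1,0,0,0,0,0,0.72],[1,0,0,0,0,0,0.72],[1,0,0,0,0,0,0],[1,0,0,0,0,0,0]]'
python3 - <<'E'
from h import *
f=snap('wrist','w1');T=snap('top','top1')
s=sense();M=R.from_quat(s['tool_rot'],scalar_first=True).as_matrix();print(s['tool_pos'],M.round(4).tolist())
for P in((385.1,152.7,112.5),(522.4,180,117),(586,192.5,120)):print(proj(f,P))
E
```

```text
time_s: 1.77
tool_pos: [521.3, 178.2, 218.3]
tool_rot: [0.0, 0.985, 0.17, -0.0]
contact_force: [-0.1, -0.9, -0.5]
width: 92.9
gripper_force: 0.0
time_s: 2.1
tool_pos: [520.9, 176.2, 218.4]
tool_rot: [0.0, 0.995, 0.099, -0.0]
contact_force: [-0.2, -0.1, -0.2]
width: 92.8
gripper_force: 0.0
[520.96656387 176.01172773 218.62916898] [[0.9804, 0.1972, -0.0001], [0.1972, -0.9804, 0.0], [-0.0001, -0.0, -1.0]]
[325.08313382 335.46071083]
[324.8431871  200.43388785]
[324.87589238 121.93270118]
```

View pics/w1.png

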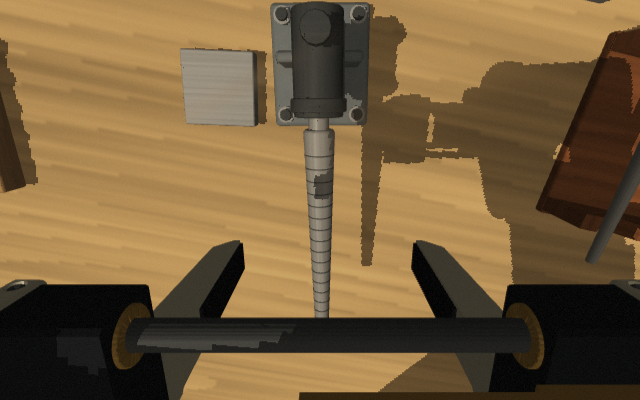

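The wrist view shows the mandrel running almost straight along the image, with its shoulder at (319,131), the mouth at row ~118 and the body centre near (320,250).

```bash
python3 - <<'E'
from h import *
f=load('w1');s=sense();M=R.from_quat(s['tool_rot'],scalar_first=True).as_matrix();p=s['tool_pos']
hsv=cv2.cvtColor(f['frame'],cv2.COLOR_RGB2HSV)
for r in range(120,315,12):
    w=np.where(hsv[r,295:345,1]<70)[0]+295
    if len(w): 
        u=(w.min()+w.max())/2; z=120-0.035*(590-onz(f,u,r,118)[0]); P=onz(f,u,r,z); print(r,w.min(),w.max(),P.round(1),(M.T@(P-p)).round(1))
print('shoulder',onz(f,319.5,131,120+12),onz(f,319.5,131,120),'mouth',onz(f,319.5,117,128))
# fingertips midpoint check
print('tcp proj',proj(f,p))
E
```

```text
120 295 344 [586.6 196.9 119.9] [68.5 -7.5 98.7]
132 304 333 [577.4 195.9 119.6] [59.3 -8.4 99.1]
144 304 332 [568.1 194.6 119.2] [49.9 -8.9 99.4]
156 305 333 [558.8 192.  118.9] [40.2 -8.2 99.7]
168 306 332 [549.1 190.1 118.6] [ 30.3  -8.3 100.1]
180 307 332 [539.2 187.8 118.2] [ 20.2  -8.  100.4]
192 308 332 [529.1 185.4 117.9] [  9.8  -7.6 100.8]
204 308 331 [518.6 183.8 117.5] [ -0.8  -8.2 101.1]
216 309 331 [507.9 181.4 117.1] [-11.7  -7.8 101.5]
228 310 330 [497.  179.3 116.8] [-22.9  -7.9 101.9]
240 311 330 [485.8 176.7 116.4] [-34.3  -7.6 102.3]
252 311 330 [474.2 174.4 116. ] [-46.1  -7.7 102.7]
264 312 329 [462.4 172.2 115.6] [-58.2  -7.8 103.1]
276 313 329 [450.3 169.4 115.2] [-70.6  -7.4 103.5]
288 314 329 [437.8 166.5 114.7] [-83.4  -7.1 103.9]
300 314 328 [424.9 164.5 114.3] [-96.5  -7.6 104.3]
312 315 328 [411.7 161.4 113.9] [-109.9   -7.2  104.8]
shoulder [579.45701545 195.20502969 132.        ] [578.36802101 195.29666551 120.        ] mouth [589.24828513 197.1899672  128.        ]
tcp proj [329.72070617 257.43702184]
```

```bash

python3 -m creep '[[1,0,-0.16,0.65,0,0,0],[1,0,0,0.65,0,0,0],[1,0,0,0.6,0,0,0],[1,0,0,0,0,0,0],[1,0,0,0,0,0,0]]'
python3 - <<'E'
from h import *
f=snap('wrist','w2');T=snap('top','top2')
s=sense();M=R.from_quat(s['tool_rot'],scalar_first=True).as_matrix();p=s['tool_pos']
print(p,'tcp',proj(f,p))
hsv=cv2.cvtColor(f['frame'],cv2.COLOR_RGB2HSV)
for r in range(60,315,20):
    w=np.where(hsv[r,280:360,1]<70)[0]+280
    if len(w):
        u=(w.min()+w.max())/2;P=onz(f,u,r,117.5); print(r,w.min(),w.max(),P.round(1),(M.T@(P-p)).round(1))
E
```

```text
time_s: 2.62
tool_pos: [519.5, 182.2, 142.5]
tool_rot: [0.0, 0.995, 0.099, -0.001]
contact_force: [0.2, -0.1, 0.7]
width: 93.0
gripper_force: 0.0
[520.6240019  182.61881718 144.22391875] tcp [328.992875   256.76817581]
60 280 359 [620.2 207.6 117.5] [102.5  -5.   26.9]
80 280 359 [610.4 205.7 117.5] [92.5 -5.1 26.9]
100 280 359 [600.2 203.8 117.5] [82.1 -5.2 26.9]
120 280 357 [589.5 202.3 117.5] [71.4 -5.8 26.9]
140 309 343 [579.4 196.  117.5] [60.2 -1.6 26.8]
160 306 346 [568.1 193.8 117.5] [48.7 -1.7 26.8]
180 307 345 [556.4 191.5 117.5] [36.8 -1.7 26.8]
200 309 344 [544.3 188.8 117.5] [24.4 -1.4 26.8]
220 310 343 [531.7 186.3 117.5] [11.5 -1.5 26.7]
240 311 342 [518.6 183.7 117.5] [-1.8 -1.5 26.7]
260 313 342 [505.1 180.4 117.5] [-15.7  -0.9  26.7]
280 314 341 [490.9 177.6 117.5] [-30.1  -0.9  26.7]
300 315 340 [476.2 174.7 117.5] [-45.2  -0.9  26.6]
```

View pics/w2.png

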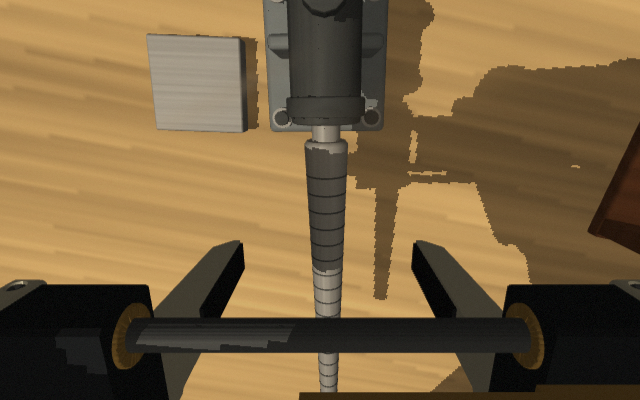

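The finger tips are at columns 243 and 412 (centre 328), and the mandrel is centred at ~326.5 between them. I'll nudge slightly, descend, narrow the fingers, and then grip.

```bash

python3 -m creep '[[1,0,-0.02,0.4,0,0,0],[1,0,0,0.4,0,0,0],[1,0,0,0.35,0,0,0],[0.4,0,0,0,0,0,0],[0.4,0,0,0,0,0,0]]'
python3 -m creep '[[0.3,0,0,0,0,0,0],[0.3,0,0,0,0,0,0],[0.3,0,0,0,0,0,0]]'
python3 - <<'E'
from h import *
f=snap('wrist','w3');s=sense();print(s['tool_pos'],s['width'],s['contact_force'])
i=f['frame'];cv2.imwrite('pics/w3.png',cv2.resize(i[120:400,200:460],None,fx=2,fy=2)[:,:,::-1])
E
```

```text
time_s: 3.13
tool_pos: [520.2, 183.4, 97.8]
tool_rot: [-0.0, 0.995, 0.098, 0.0]
contact_force: [0.3, -0.9, -0.1]
width: 83.8
gripper_force: 0.0
time_s: 3.38
tool_pos: [520.2, 183.5, 97.7]
tool_rot: [-0.0, 0.995, 0.098, 0.001]
contact_force: [0.0, 0.4, 0.4]
width: 64.2
gripper_force: 0.0
[520.08157544 183.45438596  97.48306873] 60.671920120836546 [-0.87062128  0.12233642 -0.55254402]
```

View pics/w3.png

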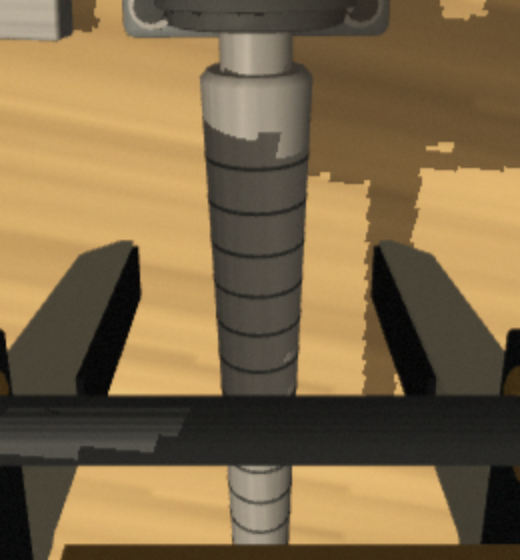

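The mandrel (crop columns 217–301) is centred between the pads (139–374). Closing now.

```bash

python3 -m creep '[[0.2,0,0,0,0,0,0],[0.2,0,0,0,0,0,0],[0.2,0,0,0,0,0,0],[0.2,0,0,0,0,0,0],[0.2,0,0,0,0,0,0]]'
python3 -m creep '[[0,0,0,0,0,0,0],[0,0,0,0,0,0,0],[0,0,0,0,0,0,0],[0,0,0,0,0,0,0]]'
```

```text
time_s: 3.85
tool_pos: [519.6, 183.4, 96.6]
tool_rot: [-0.0, 0.995, 0.098, -0.0]
contact_force: [-0.5, 0.6, 0.1]
width: 26.6
gripper_force: 0.0
time_s: 4.18
tool_pos: [519.6, 183.3, 96.6]
tool_rot: [0.0, 0.995, 0.098, -0.0]
contact_force: [0.2, -1.1, -0.1]
width: 19.8
gripper_force: 30.0
```

```bash

python3 -m creep '[[0,-0.1,0,0,0,0,0],[0,-0.1,0,0,0,0,0],[0,-0.1,0,0,0,0,0],[0,0,0,0,0,0,0]]'
python3 -m creep '[[0,-0.2,0,0,0,0,0],[0,-0.2,0,0,0,0,0],[0,0,0,0,0,0,0]]'
python3 -c "
from h import *
f=snap('wrist','w4');s=sense();print(s['torque'],s['contact_force'],s['width'])
cv2.imwrite('pics/w4.png',f['frame'][0:330,160:480,::-1])"
```

```text
time_s: 4.52
tool_pos: [506.2, 180.7, 96.1]
tool_rot: [0.0, 0.995, 0.098, -0.001]
contact_force: [-3.0, -0.8, -4.4]
width: 20.6
gripper_force: 30.0
time_s: 4.77
tool_pos: [490.0, 177.5, 96.1]
tool_rot: [0.0, 0.995, 0.098, -0.001]
contact_force: [0.5, -0.2, -4.5]
width: 19.9
gripper_force: 30.0
[-0.0135194   0.06436612  0.04388357] [-0.70871999 -0.78197358 -4.85009866] 20.580360650427092
```

View pics/w4.png

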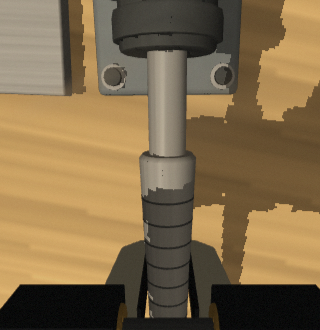

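The shank is sliding out straight, the grip is firm and the side force is negligible. Continuing the draw.

```bash

python3 -m creep '[[0,-0.25,0,0,0,0,0],[0,-0.25,0,0,0,0,0],[0,-0.25,0,0,0,0,0],[0,0,0,0,0,0,0]]'
python3 -m creep '[[0,-0.25,0,0,0,0,0],[0,-0.25,0,0,0,0,0],[0,-0.15,0,0,0,0,0],[0,0,0,0,0,0,0],[0,0,0,0,0,0,0]]'
python3 -c "
from h import *
f=snap('wrist','w5');s=sense();print(s['torque'],s['contact_force'],s['width'])
T=snap('top','top5');S=snap('scene','scene5')
a=f['frame'][0:330,160:480];b=cv2.resize(S['frame'][150:315,330:450],None,fx=2,fy=2);o=np.zeros((330,560,3),np.uint8);o[:,:320]=a;o[:,320:]=b
cv2.imwrite('pics/w5.png',o[:,:,::-1])"
```

```text
time_s: 5.15
tool_pos: [461.2, 171.8, 96.4]
tool_rot: [0.0, 0.995, 0.098, -0.001]
contact_force: [-0.0, -0.2, -6.6]
width: 20.3
gripper_force: 30.0
time_s: 5.57
tool_pos: [437.3, 167.0, 96.8]
tool_rot: [-0.0, 0.995, 0.098, 0.0]
contact_force: [-0.1, 0.3, -5.8]
width: 20.2
gripper_force: 30.0
[0.0359839  0.06534354 0.00952448] [-0.28759286  0.20103339 -5.42205183] 20.291851500158735
```

View pics/w5.png

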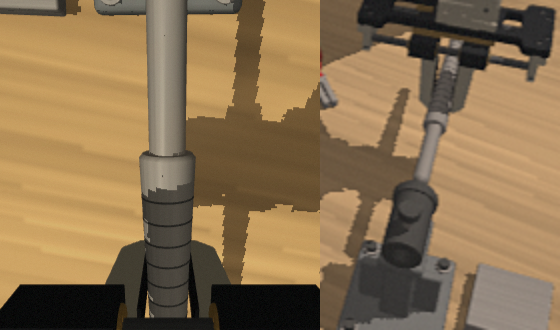

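The shoulder has stayed at row 154 since the grasp, so nothing has slipped. With 84 mm drawn and at most 79 mm inserted, the shank is clear. I'll go a bit further in line, then lift.

```bash

python3 -m creep '[[0,-0.2,0,0,0,0,0],[0,-0.1,0,0,0,0,0],[0,0,0,0,0,0,0],[0,0,0,0,0,0,0]]'
python3 -m creep '[[0,-0.3,0,0,0,0,0],[0,-0.4,0,0,0,0,0],[0,-0.3,0,-0.3,0,0,0],[0,0,0,-0.5,0,0,0],[0,0,0,-0.5,0,0,0]]'
python3 -m creep '[[0,0,0.2,-0.3,0,0,0],[0,0,0.4,0,0,0,0],[0,0,0.6,0,0,0,0],[0,0,0.6,0,0,0,0],[0,0,0.6,0,0,0,0]]'
python3 -c "
from h import *
f=snap('top','top6');S=snap('scene','scene6')
a=f['frame'][100:300,200:500];b=S['frame'][60:260,200:500]
cv2.imwrite('pics/t6.png',np.hstack([a,b])[:,:,::-1])"
```

```text
time_s: 6.05
tool_pos: [425.3, 164.6, 96.7]
tool_rot: [-0.0, 0.995, 0.098, 0.0]
contact_force: [-0.2, 0.6, -5.6]
width: 20.0
gripper_force: 30.0
time_s: 6.47
tool_pos: [385.5, 156.6, 149.1]
tool_rot: [0.0, 0.995, 0.098, -0.001]
contact_force: [1.7, 0.6, -4.8]
width: 20.1
gripper_force: 30.0
time_s: 6.88
tool_pos: [405.3, 61.7, 160.9]
tool_rot: [0.0, 0.995, 0.099, 0.0]
contact_force: [0.4, -0.7, -5.8]
width: 20.3
gripper_force: 30.0
```

View pics/t6.png

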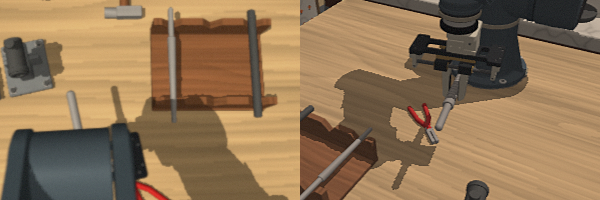

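The pictures show the mandrel in the jaws, clear of the holder and still level. Next I'll carry it over the rest and line it up.

```bash

python3 -m creep '[[0,0.4,0.8,0,0,0,0],[0,0.4,0.8,0,0,0,0],[0,0.4,0.8,0,0,0,0],[0,0.4,0.8,0,0,0,0],[0,0.4,0.8,0,0,0,0]]'
python3 -m creep '[[0,0.4,0.8,0,0,0,0],[0,0.4,0.8,0,0,0,0],[0,0.4,0.8,0,0,0,0],[0,0.4,0.6,0,0,0,0],[0,0.3,0.4,0,0,0,0]]'
python3 -m creep '[[0,0,0,0,0,0,0.5],[0,0,0,0,0,0,0.6],[0,0,0,0,0,0,0.6],[0,0,0,0,0,0,0.48],[0,0,0,0,0,0,0]]'
python3 - <<'E'
from h import *
f=snap('wrist','w7');T=snap('top','top7');S=snap('scene','scene7')
s=sense();M=R.from_quat(s['tool_rot'],scalar_first=True).as_matrix();print(s['tool_pos'],np.degrees(np.arctan2(M[1,0],M[0,0])),M[:,2],s['width'])
print((M.T@(np.array([622,-212,0])-s['tool_pos'])))
cv2.imwrite('pics/w7.png',np.vstack([f['frame'][:330,60:580],np.hstack([cv2.resize(S['frame'][110:290,120:295],None,fx=1.45,fy=1.45),cv2.resize(T['frame'][90:270,320:495],None,fx=1.45,fy=1.45),np.zeros((261,12,3),np.uint8)])[:, :520]])[:,:,::-1])
E
```

```text
time_s: 7.4
tool_pos: [515.7, -79.8, 160.6]
tool_rot: [-0.0, 0.995, 0.098, 0.0]
contact_force: [0.9, 0.7, -5.2]
width: 20.3
gripper_force: 30.0
time_s: 7.82
tool_pos: [617.3, -199.0, 160.1]
tool_rot: [0.0, 0.995, 0.098, 0.0]
contact_force: [0.3, -0.1, -5.0]
width: 20.1
gripper_force: 30.0
time_s: 8.23
tool_pos: [616.0, -196.6, 160.2]
tool_rot: [-0.0, 1.0, -0.012, -0.0]
contact_force: [0.5, 0.8, -6.1]
width: 20.4
gripper_force: 30.0
[ 615.9535323  -196.7985113   160.42593129] -1.1047200320093755 [-3.12168472e-04  1.85353515e-04 -9.99999934e-01] 19.807189594732804
[  6.38906919  15.11085227 160.42121555]
```

View pics/w7.png

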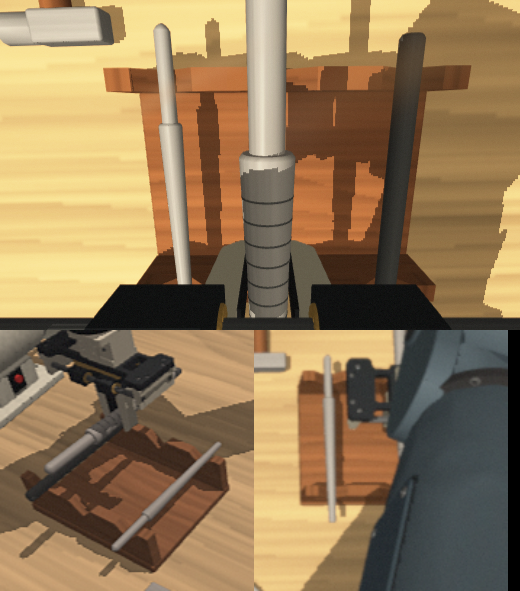

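The wrist view shows the mandrel parallel to the notches and the far board level, with its ends at image columns 165 and 530. I've now viewed 11 pictures, one over the limit, so everything from here is measured numerically. Next I'll cross-check the sideways offset in the wrist frame.

```bash
python3 - <<'E'
from h import *
f=load('w7');s=sense();M=R.from_quat(s['tool_rot'],scalar_first=True).as_matrix();p=s['tool_pos']
loc=lambda u,v,z:(M.T@(onz(f,u,v,z)-p)).round(1)
print('board ends outer',loc(165,67,75),loc(530,66,75))
print('bar',loc(60+412,38,66),loc(60+385,280,66),'slim',loc(60+161,27,64),loc(60+184,280,66))
ax=120
print('mandrel held',loc(60+266,50,p[2]+21),loc(60+266,165,p[2]+19),loc(60+267,290,p[2]+19))
print(sense()['torque'])
E
```

```text
board ends outer [ 106.2 -115.9   85.4] [105.3 141.9  85.4]
bar [125.  102.4  94.4] [-70.1 102.3  94.4] slim [133.5 -76.9  96.4] [-69.3 -76.2  94.5]
mandrel held [102.4  -1.4 -21. ] [ 55.2  -1.7 -19. ] [ -8.8  -1.7 -19. ]
[-0.0102239   0.05288305  0.01213904]
```

```bash

python3 -m creep '[[0,0.19,0.37,0,0,0,0],[0,0,0,0.5,0,0,0],[0,0,0,0.7,0,0,0],[0,0,0,0.7,0,0,0],[0,0,0,0,0,0,0]]'
python3 -m creep '[[0,0,0,0.4,0,0,0],[0,0,0,0.2,0,0,0],[0,0,0,0.1,0,0,0],[0,0,0,0,0,0,0],[0,0,0,0,0,0,0]]'
```

```text
time_s: 8.8
tool_pos: [620.3, -210.8, 79.1]
tool_rot: [-0.002, 1.0, -0.01, -0.004]
contact_force: [-1.5, 0.8, -5.8]
width: 20.2
gripper_force: 30.0
time_s: 9.22
tool_pos: [623.6, -212.2, 57.6]
tool_rot: [0.0, 1.0, -0.01, 0.0]
contact_force: [-0.6, 0.2, -5.7]
width: 20.4
gripper_force: 30.0
```

```bash

python3 -m creep '[[0,0,0,0.05,0,0,0],[0,0,0,0.05,0,0,0],[0,0,0,0.05,0,0,0],[0,0,0,0.05,0,0,0],[0,0,0,0,0,0,0]]'
python3 -m creep '[[0,0,0,0.04,0,0,0],[0,0,0,0,0,0,0],[0,0,0,0,0,0,0]]'
python3 -m creep '[[0,0,0,0.04,0,0,0],[0,0,0,0,0,0,0],[0,0,0,0,0,0,0]]'
```

```text
time_s: 9.63
tool_pos: [622.9, -212.0, 48.2]
tool_rot: [-0.0, 1.0, -0.011, -0.0]
contact_force: [-0.5, -0.5, -5.6]
width: 19.9
gripper_force: 30.0
time_s: 9.88
tool_pos: [623.2, -212.1, 47.0]
tool_rot: [-0.0, 1.0, -0.011, -0.0]
contact_force: [-0.3, 0.6, -5.7]
width: 20.5
gripper_force: 30.0
time_s: 10.13
tool_pos: [623.4, -212.0, 45.7]
tool_rot: [-0.0, 1.0, -0.011, 0.0]
contact_force: [-0.6, 1.6, -2.9]
width: 20.5
gripper_force: 30.0
```

Contact has started: the load is falling and there is a slight side force. I'll continue gently.

```bash

python3 -m creep '[[0,0,0,0.03,0,0,0],[0,0,0,0,0,0,0],[0,0,0,0,0,0,0]]'
python3 -m creep '[[0,0,0,0.03,0,0,0],[0,0,0,0,0,0,0],[0,0,0,0,0,0,0]]'
python3 -c "
from plant import *
print(sense()['torque'])"
```

```text
time_s: 10.38
tool_pos: [623.7, -211.7, 45.2]
tool_rot: [-0.0, 1.0, -0.011, 0.0]
contact_force: [-1.4, 5.4, 5.8]
width: 20.4
gripper_force: 30.0
time_s: 10.63
tool_pos: [623.9, -211.5, 44.7]
tool_rot: [-0.0, 1.0, -0.011, 0.001]
contact_force: [-4.3, 8.6, 12.0]
width: 20.1
gripper_force: 30.1
[ 1.35586962  0.71684068 -0.01687501]
```

```bash

python3 -m creep '[[0,0,-0.03,-0.02,0,0,0],[0,0,0,0,0,0,0],[0,0,0,0,0,0,0]]'
python3 -m creep '[[0,0,-0.02,0.02,0,0,0],[0,0,0,0,0,0,0],[0,0,0,0,0,0,0]]'
python3 -c "
from plant import *
print(sense()['torque'])"
```

```text
time_s: 10.88
tool_pos: [623.7, -210.9, 44.4]
tool_rot: [0.0, 1.0, -0.011, 0.001]
contact_force: [-0.4, 4.2, 4.8]
width: 20.1
gripper_force: 30.0
time_s: 11.13
tool_pos: [623.8, -210.8, 44.3]
tool_rot: [0.001, 1.0, -0.011, 0.001]
contact_force: [-3.5, 0.5, 11.2]
width: 20.1
gripper_force: 30.0
[0.14136946 0.61423543 0.02450142]
```

```bash

python3 -m creep '[[0,0,0,-0.01,0,-0.15,0],[0,0,0,0,0,0,0],[0,0,0,0,0,0,0]]'
python3 -c "
from plant import *
print(sense()['torque'])"
python3 -m creep '[[0,0,0,0.01,0,-0.15,0],[0,0,0,0,0,0,0],[0,0,0,0,0,0,0]]'
python3 -c "
from plant import *
print(sense()['torque'])"
```

```text
time_s: 11.38
tool_pos: [623.5, -210.8, 44.3]
tool_rot: [0.0, 1.0, -0.011, -0.007]
contact_force: [-3.9, -0.3, 8.2]
width: 20.5
gripper_force: 30.1
[0.07147757 0.68041904 0.06615537]
time_s: 11.63
tool_pos: [623.3, -210.8, 44.3]
tool_rot: [0.0, 1.0, -0.011, -0.015]
contact_force: [-6.5, 1.7, 11.9]
width: 20.0
gripper_force: 30.1
[0.11639809 1.0890236  0.07547948]
```

The moment is referred to the wrist, so it is explained by the x friction alone: both ends were already bearing evenly. I'll undo the pitch, ease the press, and open.

```bash

python3 -m creep '[[0,0,0,-0.01,0,0.15,0],[0,0,0,-0.01,0,0.15,0],[0,0,0,0,0,0,0]]'
python3 -m creep '[[0.3,0,0,0,0,0,0],[0.35,0,0,0,0,0,0],[0.4,0,0,0,0,0,0],[0.45,0,0,0,0,0,0],[0.5,0,0,0,0,0,0]]'
python3 -m creep '[[0.5,0,0,0,0,0,0],[0.5,0,0,0,0,0,0]]'
```

```text
time_s: 11.88
tool_pos: [623.7, -210.8, 44.4]
tool_rot: [0.001, 1.0, -0.011, 0.001]
contact_force: [1.2, -1.9, 3.2]
width: 20.4
gripper_force: 30.0
time_s: 12.3
tool_pos: [623.1, -210.0, 43.6]
tool_rot: [-0.0, 1.0, -0.011, -0.0]
contact_force: [0.8, 0.6, -0.6]
width: 44.1
gripper_force: 0.0
time_s: 12.47
tool_pos: [623.2, -210.1, 43.7]
tool_rot: [-0.0, 1.0, -0.011, -0.0]
contact_force: [0.2, 0.0, 1.1]
width: 46.4
gripper_force: 0.0
```

Released. I'll rise straight up and check the result numerically.

```bash

python3 -m creep '[[0.5,0,0,-0.3,0,0,0],[0.5,0,0,-0.6,0,0,0],[0.5,0,0,-0.8,0,0,0],[0.5,0,0,-0.8,0,0,0],[0.5,0,0,-0.8,0,0,0]]'
python3 -m creep '[[0.5,0,0,-0.8,0,0,0],[0.5,0,0,0,0,0,0],[0.5,0,0,0,0,0,0]]'
python3 - <<'E'
from h import *
f=snap('wrist','w8');s=sense();M=R.from_quat(s['tool_rot'],scalar_first=True).as_matrix();p=s['tool_pos'];print(p)
hsv=cv2.cvtColor(f['frame'],cv2.COLOR_RGB2HSV)
for r in range(60,320,20):
    w=np.where((hsv[r,:,1]<60))[0]; g=[x for x in np.split(w,np.where(np.diff(w)>2)[0]+1) if len(x)>5]
    print(r,[(int(x[0]),int(x[-1]),(M.T@(onz(f,(x[0]+x[-1])/2,r,64)-p)).round(1)[:2].tolist()) for x in g])
E
```

```text
time_s: 12.88
tool_pos: [623.1, -210.0, 178.3]
tool_rot: [0.0, 1.0, -0.011, 0.0]
contact_force: [0.4, -0.9, -0.2]
width: 46.8
gripper_force: 0.0
time_s: 13.13
tool_pos: [624.0, -210.3, 210.6]
tool_rot: [0.001, 1.0, -0.011, 0.002]
contact_force: [0.2, 0.3, -0.7]
width: 45.9
gripper_force: 0.0
[ 623.18041998 -210.04469913  208.47346911]
60 [(91, 182, [118.3, -168.0]), (219, 231, [118.1, -90.5]), (319, 335, [118.0, -1.2])]
80 [(221, 230, [101.7, -91.6]), (319, 335, [101.5, -1.2])]
100 [(223, 231, [84.7, -91.8]), (319, 335, [84.5, -1.3])]
120 [(225, 236, [67.1, -90.1]), (320, 335, [66.9, -0.9])]
140 [(223, 241, [48.9, -90.3]), (315, 340, [48.7, -0.9]), (418, 433, [48.5, 90.9])]
160 [(225, 242, [30.0, -90.5]), (317, 339, [29.9, -0.4]), (414, 431, [29.7, 89.6])]
180 [(0, 12, [10.9, -312.7]), (228, 243, [10.5, -90.2]), (317, 338, [10.3, -1.0]), (413, 430, [10.2, 90.2])]
200 [(0, 22, [-9.4, -313.5]), (230, 244, [-9.7, -90.4]), (318, 337, [-9.9, -1.0]), (411, 428, [-10.1, 89.9]), (626, 639, [-10.4, 300.3])]
220 [(0, 6, [-30.3, -327.4]), (232, 246, [-30.7, -90.1]), (319, 336, [-30.9, -1.0]), (410, 426, [-31.1, 90.0]), (624, 639, [-31.4, 304.9])]
240 [(235, 247, [-52.5, -89.7]), (320, 336, [-52.7, -0.6]), (408, 425, [-52.8, 90.2]), (621, 639, [-53.2, 309.1])]
260 [(237, 248, [-75.1, -89.9]), (277, 285, [-75.2, -49.7]), (321, 335, [-75.3, -0.6]), (371, 379, [-75.4, 48.5]), (407, 423, [-75.5, 90.3]), (619, 639, [-75.9, 314.0])]
280 [(270, 282, [-98.7, -56.0]), (322, 334, [-98.8, -0.6]), (379, 385, [-98.9, 56.9])]
300 [(114, 236, [-123.0, -166.9]), (264, 277, [-123.2, -63.1]), (323, 333, [-123.3, -0.7]), (387, 392, [-123.4, 66.2]), (419, 541, [-123.6, 164.6])]
```

The mandrel lies parallel to and midway between the slim mandrel (-90 mm) and the bar (+90 mm). Its shoulder is about 58 mm from the rest centre, so it is centred lengthwise too.

```bash
python3 -c "
from plant import *
print(close_job())"
```

```text
the job is handed in; nothing more can be done
None
```

I drew the mandrel straight out of the sleeve, laid it centred in the middle notches of the rest and handed the job in; the hand-in returned no verdict, and I viewed 11 pictures, one over the limit of 10.

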